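# Set the specimen clamp with the gauge blade

### The job

Set the microscope's specimen clamp with the thicker of the two gauge blades: take that blade from the stand, push it upright and fully home into the slot beside the clamp's fixed jaw, let go of it, and slide the moving jaw by its knob until it closes on the blade. Then draw the blade out, leaving the jaw where the blade set it, and put the blade back upright and fully home in the free slot of the stand. Leave the thin blade and the glassware alone.

Things in the scene. Friction and masses are not known exactly. Their poses are not given: they have to be found in the camera images.
- thick_gauge: the thicker gauge blade: a plain flat aluminium bar 50 mm wide (x) by 14 mm thick (y) by 120 mm tall (z), 0.22 kg, with a thin dark line round it 62 mm above its foot; it starts upright in one of the stand's slots. Origin: centre of its foot. Grip it across its thickness near the top. Home in the clamp, its top stands 59 mm above the jaws; home in the stand, 90 mm above the stand
- thin_gauge: the thinner gauge blade, not to be used: same shape but 8 mm thick, upright in the stand's other slot. Origin: centre of its foot
- clamp: the specimen clamp, fixed to the bench: a grey painted base block 100 mm (x) by 240 mm (y) by 30 mm high. Origin: centre of its underside. Its fixed aluminium jaw (80 mm in x, 30 mm thick, its top 66 mm above the bench) is at the -y end, its face at y = -70 mm looking to +y. The moving jaw slides on the base from the +y side. z up
- clamp_slot (a point): centre of the floor of the clamp's slot, where the blade's foot must rest: 60 mm to the -y side of the clamp's origin, 5 mm above the bench; axes as the clamp. The slot is 56 mm long (x), 20 mm wide (y), 25 mm deep from the base's top, with a 2 mm chamfer; its -y side is flush with the fixed jaw's face
- jaw (a joint): travel of the moving jaw in m, growing as it closes (towards the clamp's -y): the gap between the jaws is 0.065 minus this value, so it reads 0.051 when the jaw holds the thick blade against the fixed jaw. It stays where it is left; about 4 N moves it
- jaw_knob (a point): grip point of the moving jaw's upright round black knob, 24 mm in diameter, 45 mm tall; this point is 14 mm below its top and 80 mm behind the jaw's face. The jaw's face block is 80 mm wide (x), 25 mm thick, as high as the fixed jaw; behind it a 60 mm wide slide plate carries the knob, its top 45 mm below the knob's top. Axes as the clamp
- stand: the gauge stand, fixed to the bench: a grey plastic block 100 mm (x) by 140 mm (y) by 36 mm high with two equal slots 72 mm apart along its y; each slot is 56 mm long (x), 19 mm wide (y) and 30 mm deep from the top, with a 2 mm chamfer. Origin: centre of its underside
- stand_slot_a (a point): centre of the floor of one slot of the stand, 36 mm to the +y side of its origin and 6 mm above the bench; axes as the stand
- stand_slot_b (a point): centre of the floor of the stand's other slot, 36 mm to the -y side of its origin; axes as the stand
- dish: clear petri dish with seeds, 90 mm across, 16 mm high. Origin: centre of its underside. Leave alone
- bottle: amber bottle, 54 mm across, 120 mm tall. Origin: centre of its underside. Leave alone
- beaker: glass beaker, 70 mm across, 95 mm tall. Origin: centre of its underside. Leave alone
Things that resemble listed ones, but are neither listed nor needed, are in the scene too. Of the things shaped like the stand, the grey one is meant.

How it is judged:
On the way, in this order (a step that is already met when the one before it is completed fails the run):
1. the thick gauge blade stands upright, fully home in the clamp's slot (foot within 5 mm of its floor), let go, the jaw still open (z of thick_gauge in the frame of clamp_slot below 0.005 m and horizontal distance between thick_gauge and clamp_slot below 0.01 m and angle between thick_gauge's own z axis and vertical below 0.22 rad and contact force between the fingers and thick_gauge below 0.3 N and value of joint jaw below 0.046 m), for 0.2 s.
2. with the blade home in the slot, the moving jaw is closed on it (gap within 2 mm of the blade's 14 mm) (z of thick_gauge in the frame of clamp_slot below 0.005 m and horizontal distance between thick_gauge and clamp_slot below 0.01 m and angle between thick_gauge's own z axis and vertical below 0.22 rad and value of joint jaw between 0.049 and 0.053 m), for 0.2 s.
3. the blade is drawn out of the clamp, its foot above the jaws, and the gap is still within 3 mm of the blade's thickness (z of thick_gauge in the frame of clamp_slot above 0.065 m and value of joint jaw between 0.048 and 0.054 m).
At the end, for the whole second after the job is handed in: the thick blade is let go, at rest and upright (within 0.22 rad) in a slot of the stand, its foot within 5 mm of the slot's floor and 10 mm of its centre; the clamp's jaws stand 11 to 17 mm apart (3 mm either side of the blade's 14 mm); the thin blade is still in the stand (((z of thick_gauge in the frame of stand_slot_a below 0.005 m and horizontal distance between thick_gauge and stand_slot_a below 0.01 m and angle between thick_gauge's own z axis and vertical below 0.22 rad) or (z of thick_gauge in the frame of stand_slot_b below 0.005 m and horizontal distance between thick_gauge and stand_slot_b below 0.01 m and angle between thick_gauge's own z axis and vertical below 0.22 rad)) and contact force between the fingers and thick_gauge below 0.3 N and linear speed of thick_gauge below 0.02 m/s and value of joint jaw between 0.048 and 0.054 m and z of thin_gauge in the frame of thick_gauge below 0.01 m and angle between thin_gauge's own z axis and vertical below 0.35 rad); the robot touches nothing.
It fails at once if the thin blade is taken out of its slot (moved more than 25 mm) (distance of thin_gauge from where it was at the start of the episode above 0.025 m).
It fails at once if the dish is moved more than 25 mm (distance of dish from where it was at the start of the episode above 0.025 m).
It fails at once if the bottle is moved more than 25 mm (distance of bottle from where it was at the start of the episode above 0.025 m).
It fails at once if the beaker is moved more than 25 mm (distance of beaker from where it was at the start of the episode above 0.025 m).
It also fails if it takes over 70 s, if anything falls off the work surface, if the arm or the gripper's body presses on something with over 40 N, if the wrist force passes 120 N, or if a joint passes its speed limit or range.

### The arm

A 6-joint arm with a two-finger parallel gripper is mounted at the origin on the work surface. World frame = base frame: x ahead of the robot, y to its left, z up, the work surface at z = 0. Lengths are in m, angles in rad, forces in N, time in s.
With the tool pointing down it reaches from about 0.275 to 0.825 m from the base axis. Payload 5.2 kg.
Tool frame: the origin (TCP) lies on the centre line of the jaws, within the pads' length; the fingertips stand 8 mm ahead of it and the grasp point (between the pads) lies 11 mm behind it (manip.tip_extent is the distance from the TCP to the fingertips, in m); z points along the fingers, y is the line along which they close (so a half turn about z gives the same grasp; the last joint's range is limited). The gripper opens to 93 mm and grips with 3 to 60 N. Pads are 15 mm wide; open, the fingers measure 128 mm over their backs; the gripper's body (75 mm by 188 mm) begins 65 mm behind the grasp point.
Start: joints at [0.906, 0.259, 1.535, -0, 1.348, -0.203], TCP at [0.245, 0.492, 0.227] pointing down, gripper open.
Joint ranges: [-3.14, 3.14], [-0.91, 2.08], [0.19, 2.58], [-1.22, 4.36], [0.22, 2.71], [-3.12, 3.12]. Speed limits (rad/s): [2.57, 2.57, 3.14, 3.14, 3.14, 3.14].

### API

Orientations are given as a rotation vector (axis times angle).
In Python, from bench import manip, grab_frame, job gives the robot as it stands.
- The arm moves only by the tool play_rows, never from a script. Its argument "increments" is a list of rows, each a list of 7 numbers: the shift along the tool's x, y, z scaled (see below), then the turn, a rotation vector about the tool's x, y, z scaled (see below), then the opening, from -1 (shut) to 1 (fully open). A call has 1 to 12 rows; each row is the pose to reach, as a shift and turn from the pose commanded when the call began, along the tool's axes at that moment; what a row does not reach only later rows make up. The controller multiplies each number of a shift by 40 cm and each number of a turn by 1.5 rad. A row lasts 1/10 s, in which the tool goes at most 50 mm and 8.59 degrees, less where a joint would pass 70% of its speed; a pose out of reach is approached as far as the arm can. A call with a number of a shift or a turn outside -1 to 1 is refused whole. A call with a gripper value outside its range is refused whole. The fingers move at their own pace and stop on an object; the grip force is fixed at half the most. Time passes only in rows, so rows that repeat a pose let the fingers close. It gives the time, the measured TCP pose, the force, the opening and the grip force at its end, in the units of the state.
- manip.sense(): the state, without advancing time (a new reading comes with each control period).
- grab_frame(name): name is "side" or "top" or "wrist"; returns a dict with "image" (400x640x3 uint8, red, green, blue), "mtx" (3x3 intrinsics, pixels), "dist_coeffs" ([k1, k2, p1, p2, k3] as OpenCV has them; the pictures are not rectified), "view" (4x4, takes a point from world to camera coordinates). Camera axes: x right, y down, z forward; pixel columns grow to the right and rows downward; lengths in m; the calibration is good to about 2 mm. A picture is of the moment at which its call begins. There is no depth.
- job.finish_job(): hands the job in; it is judged then, once.
The state is a dict: "clock": time; "qpos": joint angles; "qvel": joint speeds; "joint_torque": joint torques, N m; "eef_pos": TCP position; "tcp_rot": TCP orientation; "force": force on the tool from outside, world axes, zero at the start; "ft_torque": the same for the moment, N m; "grip_width": finger opening in m; "grasp_force": force on a finger pad.
Only numpy, scipy, OpenCV 4.12 (cv2) and the standard library are available. Lean on these libraries where they do the work, as an engineer would, in place of code of your own. Each camera call takes 0.05 s, during which the arm holds its last target. There are 200 camera calls.

## Working session

There is one attempt and no reset: what is moved stays moved. The work goes in short steps, Python scripts to look and compute and a tool call to move; the robot and the scene stay as the last step left them, time stands still between calls to the robot, and variables do not carry over. Pictures are saved under pics/ and viewed, at most 10 in all, crops included, and the job is handed in when it is done.

Besides the shell and the picture viewer there is one more tool, called after ">>>" as name([rows], argument=value, ...), one row to a line, values as JSON. play_rows: Moves the arm, as the interface text tells. Its arguments: {"type":"object","properties":{"increments":{"type":"array","items":{"type":"array","items":{"type":"number"}}}},"required":["increments"]}

```bash
mkdir -p pics; cat > h.py <<'E'
import numpy as np, cv2
from scipy.spatial.transform import Rotation as R
from bench import manip, grab_frame, job
def snap(n,f):
    d=grab_frame(n); cv2.imwrite('pics/'+f+'.png',d['image'][:,:,::-1]); np.savez(f,**{k:np.array(v) for k,v in d.items()}); return d
def ray(d,uv):
    p=cv2.undistortPoints(np.array(uv,float).reshape(-1,1,2),np.array(d['mtx']),np.array(d['dist_coeffs'])).reshape(-1,2)
    V=np.array(d['view']); r=np.c_[p,np.ones(len(p))]@V[:3,:3]; o=-V[:3,:3].T@V[:3,3]; return o,r
def plane(d,uv,z):
    o,r=ray(d,uv); return o+r*((z-o[2])/r[:,2])[:,None]
def proj(d,P):
    V=np.array(d['view']); return cv2.projectPoints(np.array(P,float).reshape(-1,1,3),cv2.Rodrigues(V[:3,:3])[0],V[:3,3],np.array(d['mtx']),np.array(d['dist_coeffs']))[0].reshape(-1,2)
def tri(d1,u1,d2,u2):
    o1,r1=ray(d1,[u1]);o2,r2=ray(d2,[u2]); A=np.c_[r1[0],-r2[0]]; t=np.linalg.lstsq(A,o2-o1,rcond=None)[0]
    a,b=o1+t[0]*r1[0],o2+t[1]*r2[0]; return (a+b)/2,np.linalg.norm(a-b)
E
python3 - <<'E'
from h import *
for n in ['side','top','wrist']:
    d=snap(n,n+'0'); V=np.array(d['view']); print(n,(-V[:3,:3].T@V[:3,3]).round(3),V[2,:3].round(2))
s=manip.sense(); print(s['eef_pos'],s['tcp_rot'],s['grip_width'],manip.tip_extent)
E
```

```text
side [ 0.2   -0.537  0.681] [ 0.4   0.6  -0.69]
top [ 0.439 -0.016  0.947] [ 0.14 -0.   -0.99]
wrist [0.186 0.522 0.384] [ 0.22 -0.11 -0.97]
[0.24479376 0.49207544 0.22602041] [-7.18904019e-01 -3.05764632e+00  1.98661973e-03] 0.0927053280917197 0.008
```

View pics/top0.png

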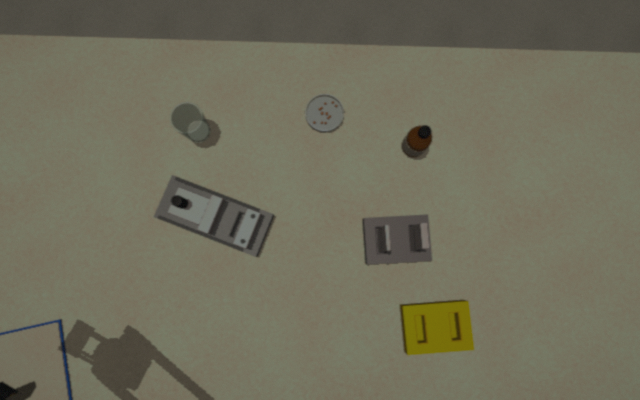

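View pics/side0.png

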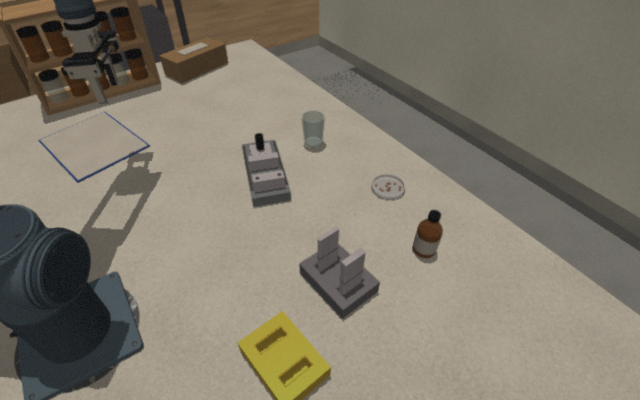

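Top view: clamp around (215,215), with the knob at (180,202) and the fixed jaw at (247,228). The grey stand is at (397,240), with blades near (386,238) and (421,237). The yellow decoy stand at (437,327) is empty, and the beaker, dish and bottle lie beyond. The thick blade could be either of the two blades, at side view (328,248) or (352,270), so I'll compare them in a close crop.

```bash
python3 - <<'E'
import cv2,numpy as np
t=cv2.imread('pics/top0.png');s=cv2.imread('pics/side0.png')
a=cv2.resize(t[205:275,355:440],None,fx=4.6,fy=4.6,interpolation=cv2.INTER_CUBIC)
b=cv2.resize(s[225:320,290:385],None,fx=4.1,fy=4.1,interpolation=cv2.INTER_CUBIC)
h=min(a.shape[0],b.shape[0])
c=np.hstack([a[:h],b[:h]]); c=np.clip(c*1.6,0,255).astype(np.uint8)
d=cv2.resize(t[170:260,150:280],None,fx=2.8,fy=2.8,interpolation=cv2.INTER_CUBIC)
e=cv2.resize(s[125:210,230:300],None,fx=3,fy=3,interpolation=cv2.INTER_CUBIC)
r=np.zeros((256,c.shape[1],3),np.uint8); r[:252,:364]=np.clip(d*1.6,0,255); r[:255,400:610]=e
c=np.vstack([c,r]);print(c.shape); cv2.imwrite('pics/crop1.png',c[:600,:800])
E
```

```text
(578, 780, 3)
```

View pics/crop1.png

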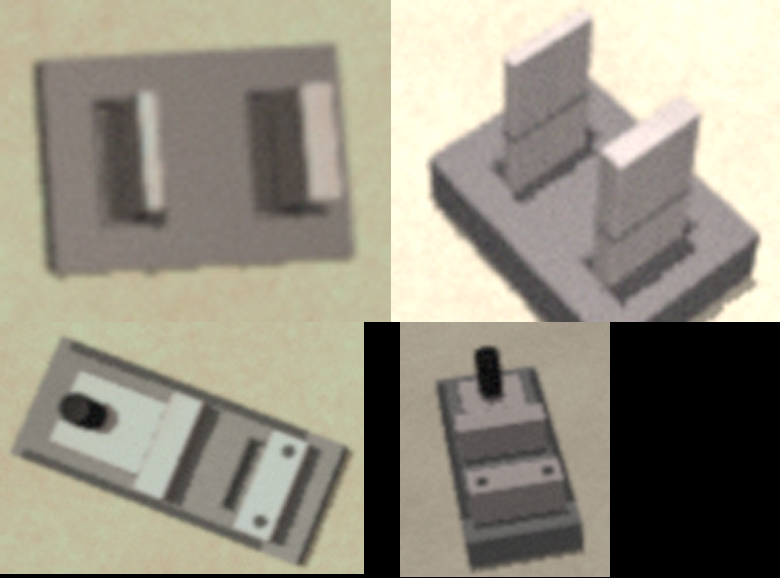

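The -y blade (top (421,237), side (352,270), right-hand in the crop) shows a top face clearly wider (about 2x) than the other's. It is the thick one, in slot b, and the grey stand is the right one. Next I'll get coarse poses from the top view, then use the wrist camera close up.

```bash
cat >> h.py <<'E'
def rows(p,yaw,s=None):
    "increments (scaled) from measured pose to tool-down pose p with tool y axis along yaw direction (mod pi)"
    s=s or manip.sense(); A=R.from_rotvec(s['tcp_rot']); best=None
    for k in (0,np.pi):
        y=np.array([np.cos(yaw+k),np.sin(yaw+k),0]); z=np.array([0,0,-1.]); B=R.from_matrix(np.c_[np.cross(y,z),y,z])
        t=(A.inv()*B).as_rotvec()
        print('shift',(A.inv().apply(np.array(p)-s['eef_pos'])/.4).round(4),'turn',(t/1.5).round(4),'q6',s['qpos'][5])
E
python3 - <<'E'
from h import *
d=dict(np.load('top0.npz')); print(d['mtx'],d['dist_coeffs'])
def f(c,z,m): 
    r=cv2.minAreaRect(c.astype(np.float32)); return r
# coarse: corners in top view (crop px -> image)
st=np.array([[38,62],[335,45],[355,258],[52,272]])/4.6+[355,205]
P=plane(d,st,0.036);print('stand',P.round(3),P.mean(0))
e=P[0]-P[1];print('yaw y',np.degrees(np.arctan2(e[1],e[0])), np.linalg.norm(e))
cl=np.array([[63,340],[350,452],[303,565],[13,452]])-[0,322]; cl=cl/2.8+[150,170]
P=plane(d,cl,0.030);print('clamp',P.round(3),P.mean(0))
e=P[0]-P[1];print('yaw y',np.degrees(np.arctan2(e[1],e[0])), np.linalg.norm(e))
w=dict(np.load('wrist0.npz'));V=w['view'];s=manip.sense();A=R.from_rotvec(s['tcp_rot'])
o=-V[:3,:3].T@V[:3,3];print('cam in tool',A.inv().apply(o-s['eef_pos']),A.inv().apply(V[2,:3]),A.inv().apply(V[0,:3]),w['mtx'])
print('tool y',A.apply([0,1,0]))
rows([0.42,-0.2,0.3],np.radians(90))
E
```

```text
[[422.61542976   0.         320.81859506]
 [  0.         422.61542976 202.46938961]
 [  0.           0.           1.        ]] [-0.000546  0.        0.        0.        0.      ]
stand [[ 0.533 -0.112  0.036]
 [ 0.545 -0.252  0.036]
 [ 0.446 -0.26   0.036]
 [ 0.435 -0.119  0.036]] [ 0.48967595 -0.18578696  0.036     ]
yaw y 94.86201052190395 0.1406150492880079
clamp [[0.615 0.31  0.03 ]
 [0.533 0.08  0.03 ]
 [0.445 0.113 0.03 ]
 [0.526 0.342 0.03 ]] [0.5295386  0.21101608 0.03      ]
yaw y 70.26101426536852 0.24377978019533467
cam in tool [ 6.62924954e-02  9.53781587e-05 -1.57873058e-01] [-2.41407385e-01  7.36315581e-04  9.70423584e-01] [-5.62536290e-04  9.99999438e-01 -8.98695783e-04] [[276.04414288   0.         321.73995951]
 [  0.         276.04414288 195.42739409]
 [  0.           0.           1.        ]]
tool y [ 0.44560025  0.89523101 -0.00136166]
shift [-1.1631 -1.354  -0.1834] turn [-0.0009 -0.0004 -0.3079] q6 -0.20275616369792188
shift [-1.1631 -1.354  -0.1834] turn [-5.0000e-04  1.2000e-03  1.7865e+00] q6 -0.20275616369792188
```

```bash
python3 - <<'E'
from h import *
rows([0.481,0.282,0.15],np.radians(70.2))
rows([0.447,0.188,0.15],np.radians(70.2))
E
```

```text
shift [-0.7627 -0.2068  0.1901] turn [-0.0009 -0.0002 -0.0775] q6 -0.20275616369792188
shift [-0.7627 -0.2068  0.1901] turn [-3.0000e-04  1.4000e-03  2.0169e+00] q6 -0.20275616369792188
shift [-0.7913 -0.455   0.1905] turn [-0.0009 -0.0002 -0.0775] q6 -0.20275616369792188
shift [-0.7913 -0.455   0.1905] turn [-3.0000e-04  1.4000e-03  2.0169e+00] q6 -0.20275616369792188
```

>>> play_rows([
  [-0.76, -0.21, 0.19, 0, 0, -0.0775, 1],
  [-0.76, -0.21, 0.19, 0, 0, -0.0775, 1],
  [-0.76, -0.21, 0.19, 0, 0, -0.0775, 1],
  [-0.76, -0.21, 0.19, 0, 0, -0.0775, 1],
  [-0.76, -0.21, 0.19, 0, 0, -0.0775, 1],
  [-0.76, -0.21, 0.19, 0, 0, -0.0775, 1],
  [-0.76, -0.21, 0.19, 0, 0, -0.0775, 1],
  [-0.76, -0.21, 0.19, 0, 0, -0.0775, 1],
  [-0.76, -0.21, 0.19, 0, 0, -0.0775, 1],
  [-0.76, -0.21, 0.19, 0, 0, -0.0775, 1],
  [-0.76, -0.21, 0.19, 0, 0, -0.0775, 1],
])

```text
clock: 1.25
eef_pos: [0.4789, 0.2829, 0.1511]
tcp_rot: [0.537, 3.095, 0.001]
force: [-0.1, -0.4, 0.6]
grip_width: 0.0932
grasp_force: 0.0
```

```bash
python3 - <<'E'
from h import *
snap('wrist','wB'); s=manip.sense(); print(s['clock'],s['eef_pos'],np.abs(s['qvel']).max())
E
```

```text
1.3 [0.47893899 0.28286702 0.15112466] 0.004367153458273857
```

>>> play_rows([
  [0, -0.25, 0, 0, 0, 0, 1],
  [0, -0.25, 0, 0, 0, 0, 1],
  [0, -0.25, 0, 0, 0, 0, 1],
  [0, -0.25, 0, 0, 0, 0, 1],
  [0, -0.25, 0, 0, 0, 0, 1],
])

```text
clock: 1.8
eef_pos: [0.4465, 0.1887, 0.1513]
tcp_rot: [0.539, 3.093, 0.002]
force: [0.0, 0.3, 0.4]
grip_width: 0.0931
grasp_force: 0.0
```

```bash
python3 - <<'E'
from h import *
snap('wrist','wA'); s=manip.sense(); print(s['clock'],s['eef_pos'],np.abs(s['qvel']).max())
rows([0.42,-0.147,0.22],np.radians(94.9));rows([0.42,-0.227,0.22],np.radians(94.9))
a=cv2.imread('pics/wA.png');b=cv2.imread('pics/wB.png');cv2.imwrite('pics/AB.png',np.vstack([np.clip(cv2.resize(x,(480,300))*1.5,0,255).astype(np.uint8) for x in (b,a)]))
E
```

```text
1.85 [0.44647172 0.18882498 0.15111927] 0.008694023903548977
shift [-0.2212 -0.8125 -0.1728] turn [ 0.0005  0.0009 -0.2865] q6 -1.0574595461693692
shift [-0.2212 -0.8125 -0.1728] turn [ 1.2000e-03 -7.0000e-04  1.8079e+00] q6 -1.0574595461693692
shift [-0.2887 -1.0007 -0.1729] turn [ 0.0005  0.0009 -0.2865] q6 -1.0574595461693692
shift [-0.2887 -1.0007 -0.1729] turn [ 1.2000e-03 -7.0000e-04  1.8079e+00] q6 -1.0574595461693692
```

View pics/AB.png

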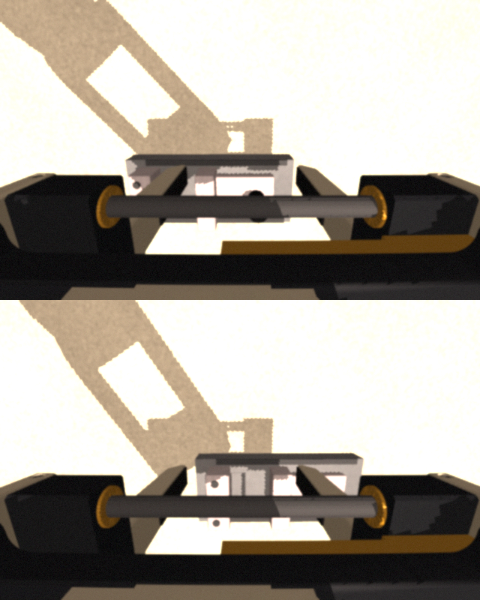

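Gripper parts hide the lower half of the wrist picture; the clear area is the robot-side half. I'll move the tool beyond the clamp so the clamp appears in the upper half.

>>> play_rows([
  [-0.35, 0.05, -0.05, 0, 0, 0, 1],
  [-0.35, 0.05, -0.05, 0, 0, 0, 1],
  [-0.35, 0.05, -0.05, 0, 0, 0, 1],
  [-0.35, 0.05, -0.05, 0, 0, 0, 1],
  [-0.35, 0.05, -0.05, 0, 0, 0, 1],
  [-0.35, 0.05, -0.05, 0, 0, 0, 1],
])

```text
clock: 2.45
eef_pos: [0.5831, 0.1601, 0.1699]
tcp_rot: [-0.538, -3.093, 0.0]
force: [-1.1, 0.4, -0.8]
grip_width: 0.0929
grasp_force: 0.0
```

```bash
python3 - <<'E'
from h import *
snap('wrist','wC'); s=manip.sense(); print(s['clock'],s['eef_pos'],np.abs(s['qvel']).max())
E
```

```text
2.5 [0.58299349 0.16010595 0.17021309] 0.01136391211174135
```

>>> play_rows([
  [0, 0.2, 0, 0, 0, 0, 1],
  [0, 0.2, 0, 0, 0, 0, 1],
  [0, 0.2, 0, 0, 0, 0, 1],
  [0, 0.2, 0, 0, 0, 0, 1],
  [0, 0.2, 0, 0, 0, 0, 1],
])

```text
clock: 3.0
eef_pos: [0.6105, 0.2339, 0.1707]
tcp_rot: [-0.539, -3.094, 0.001]
force: [-0.4, -0.5, 0.3]
grip_width: 0.0929
grasp_force: 0.0
```

```bash
python3 - <<'E'
from h import *
snap('wrist','wD'); s=manip.sense(); print(s['clock'],s['eef_pos'],np.abs(s['qvel']).max())
rows([0.57,-0.15,0.22],np.radians(94.9));rows([0.57,-0.23,0.22],np.radians(94.9))
a=cv2.imread('pics/wC.png');b=cv2.imread('pics/wD.png');cv2.imwrite('pics/CD.png',np.vstack([np.clip(x[20:300,:]*1.2,0,255).astype(np.uint8) for x in (a,b)]))
E
```

```text
3.05 [0.61075284 0.23359437 0.17081748] 0.007265727008037561
shift [-0.2292 -0.9368 -0.1225] turn [-3.000e-04 -2.000e-04 -2.876e-01] q6 -1.029618623991333
shift [-0.2292 -0.9368 -0.1225] turn [-3.0000e-04  4.0000e-04  1.8068e+00] q6 -1.029618623991333
shift [-0.297  -1.125  -0.1224] turn [-3.000e-04 -2.000e-04 -2.876e-01] q6 -1.029618623991333
shift [-0.297  -1.125  -0.1224] turn [-3.0000e-04  4.0000e-04  1.8068e+00] q6 -1.029618623991333
```

View pics/CD.png

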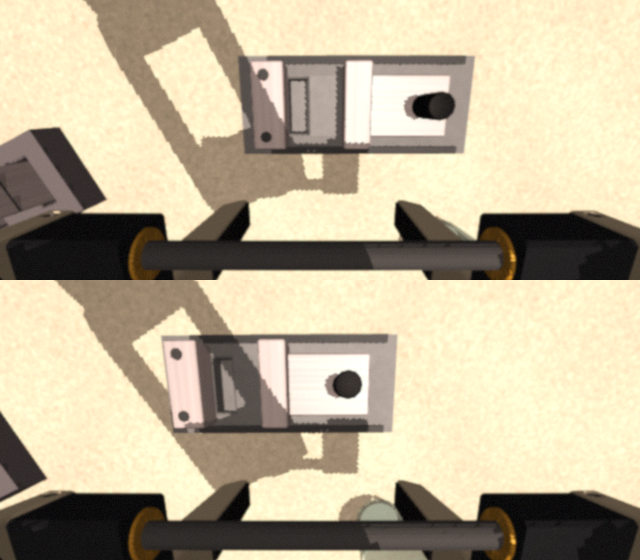

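View C (orig rows = shown+20) shows the jaw screws at (263,95) and (265,157), the slot at columns 290–309 and rows 98–152, and the knob top at (440,125). View D has the screws at (176,94) and (183,156), and the knob at (347,124). Next I'll refine these and triangulate.

```bash
python3 - <<'E'
from h import *
C=dict(np.load('wC.npz'));D=dict(np.load('wD.npz'))
def blob(d,u,v,r,dark):
    g=cv2.cvtColor(d['image'],cv2.COLOR_RGB2GRAY).astype(float); p=g[v-r:v+r+1,u-r:u+r+1]
    t=np.median(p); w=np.clip(t-15-p,0,None) if dark is None else (p<dark).astype(float)
    yy,xx=np.mgrid[v-r:v+r+1,u-r:u+r+1]; return np.array([(w*xx).sum()/w.sum(),(w*yy).sum()/w.sum()])
S=[]
for a,b in (((263,95),(176,94)),((265,157),(183,156))):
    p,q=blob(C,*a,7,None),blob(D,*b,7,None); X,e=tri(C,p,D,q); S.append(X);print(p,q,X.round(4),e.round(4))
e=S[0]-S[1]; xc=S[1]-S[0]; print('clamp x dir deg',np.degrees(np.arctan2(xc[1],xc[0])),np.linalg.norm(e))
g={k:cv2.cvtColor(d['image'],cv2.COLOR_RGB2GRAY) for k,d in (('C',C),('D',D))}
print('C r125',[*zip(range(278,352,1),g['C'][110:140,278:352].mean(0).astype(int))])
print('D r125',[*zip(range(196,270,1),g['D'][115:140,196:270].mean(0).astype(int))])
print('C col300',[*zip(range(90,180),g['C'][90:180,296:304].mean(1).astype(int))])
for k,u in(('C',440),('D',347)):
    m=(g[k][85:165,u-40:u+40]<40).astype(np.uint8); c=max(cv2.findContours(m,0,1)[0],key=cv2.contourArea); print(k,cv2.boundingRect(c),cv2.minEnclosingCircle(c),u-40,85, m.sum())
E
```

```text
[262.01169591  94.43450292] [175.78063446  93.56396434] [0.4754 0.1417 0.0645] 0.0003
[265.70528302 156.63886792] [183.35942857 155.92857143] [0.5286 0.1237 0.0659] 0.0001
clamp x dir deg -18.72928309336785 0.056186704686641505
C r125 [(278, np.int64(192)), (279, np.int64(197)), (280, np.int64(199)), (281, np.int64(197)), (282, np.int64(184)), (283, np.int64(156)), (284, np.int64(113)), (285, np.int64(82)), (286, np.int64(71)), (287, np.int64(70)), (288, np.int64(67)), (289, np.int64(61)), (290, np.int64(71)), (291, np.int64(102)), (292, np.int64(127)), (293, np.int64(137)), (294, np.int64(139)), (295, np.int64(139)), (296, np.int64(140)), (297, np.int64(140)), (298, np.int64(140)), (299, np.int64(140)), (300, np.int64(141)), (301, np.int64(142)), (302, np.int64(142)), (303, np.int64(139)), (304, np.int64(128)), (305, np.int64(105)), (306, np.int64(85)), (307, np.int64(79)), (308, np.int64(90)), (309, np.int64(111)), (310, np.int64(129)), (311, np.int64(140)), (312, np.int64(142)), (313, np.int64(142)), (314, np.int64(142)), (315, np.int64(142)), (316, np.int64(142)), (317, np.int64(
[... 3753 characters left out ...]
)), (155, np.int64(116)), (156, np.int64(126)), (157, np.int64(129)), (158, np.int64(129)), (159, np.int64(130)), (160, np.int64(129)), (161, np.int64(128)), (162, np.int64(119)), (163, np.int64(101)), (164, np.int64(78)), (165, np.int64(61)), (166, np.int64(50)), (167, np.int64(41)), (168, np.int64(37)), (169, np.int64(36)), (170, np.int64(36)), (171, np.int64(36)), (172, np.int64(46)), (173, np.int64(75)), (174, np.int64(114)), (175, np.int64(136)), (176, np.int64(142)), (177, np.int64(139)), (178, np.int64(133)), (179, np.int64(130))]
C (13, 28, 41, 26) ((33.0, 40.5), 20.500099182128906) 400 85 790
D (26, 28, 20, 24) ((38.120689392089844, 39.97335433959961), 12.159810066223145) 307 85 170
```

```bash
python3 - <<'E'
from h import *
C=dict(np.load('wC.npz'));D=dict(np.load('wD.npz'))
j=(np.array([.4754,.1417])+[.5286,.1237])/2
# long base edges (C): direction fit
g=cv2.cvtColor(C['image'],cv2.COLOR_RGB2GRAY).astype(float)
pts=[]
for u in range(285,455,5):
    col=g[165:182,u]; k=np.argmax(np.diff(col)); pts.append((u,165+k+.5))
P=plane(C,pts,0.030);vx,vy,x0,y0=cv2.fitLine(P[:,:2].astype(np.float32),cv2.DIST_HUBER,0,.01,.01).ravel();print('edge yaw',np.degrees(np.arctan2(vy,vx)))
a=np.arctan2(vy,vx); a=a if a>0 else a+np.pi
yc=np.array([np.cos(a),np.sin(a)]);xc=np.array([yc[1],-yc[0]])
O=j+.085*yc
def loc(X): return np.array([(X[:2]-O)@xc,(X[:2]-O)@yc])*1000
print('O',O,'slot',O-.06*yc)
for n,d,uv,z in [('fixtop edge',C,(283.5,125),.066),('slot -y foot',C,(290.5,126),.03),('chamf out',C,(309,126),.03),('end-x',C,(300,97),.03),('end+x',C,(300,154.5),.03),('fix D',D,(199.7,125),.066),('movface C',C,(344.8,125),.066),('movD',D,(260.7,125),.066),('edge',C,pts[10],.03),('edge z0',C,pts[10],.0)]:
    print(n,loc(plane(d,[uv],z)[0]).round(1))
X,e=tri(C,(441,126),D,(345.5,125));print('knob top',X,e,loc(X))
# yaw check from wrist/stand moves
E
```

```text
edge yaw 70.272
O [0.5306922  0.21271099] slot [0.51043888 0.15623265]
fixtop edge [ -1.  -66.7]
slot -y foot [ -0.3 -64.2]
chamf out [ -0.2 -44.8]
end-x [-29.1 -53.7]
end+x [ 29.5 -54.8]
fix D [ -0.3 -65.8]
movface C [ -1.  -10.2]
movD [-0.1 -9.1]
edge [ 50.1 -17. ]
edge z0 [ 55.  -15.5]
knob top [0.55334225 0.2755503  0.0945541 ] 0.00035672257899476887 [ 0.10888988 66.79664385]
```

>>> play_rows([
  [-0.23, -0.94, -0.12, 0, 0, -0.287, 1],
  [-0.23, -0.94, -0.12, 0, 0, -0.287, 1],
  [-0.23, -0.94, -0.12, 0, 0, -0.287, 1],
  [-0.23, -0.94, -0.12, 0, 0, -0.287, 1],
  [-0.23, -0.94, -0.12, 0, 0, -0.287, 1],
  [-0.23, -0.94, -0.12, 0, 0, -0.287, 1],
  [-0.23, -0.94, -0.12, 0, 0, -0.287, 1],
  [-0.23, -0.94, -0.12, 0, 0, -0.287, 1],
  [-0.23, -0.94, -0.12, 0, 0, -0.287, 1],
  [-0.23, -0.94, -0.12, 0, 0, -0.287, 1],
  [-0.23, -0.94, -0.12, 0, 0, -0.287, 1],
  [-0.23, -0.94, -0.12, 0, 0, -0.287, 1],
])

```text
clock: 4.25
eef_pos: [0.5705, -0.1492, 0.2185]
tcp_rot: [0.136, -3.138, -0.001]
force: [0.3, 0.5, -0.3]
grip_width: 0.0933
grasp_force: 0.0
```

```bash
python3 - <<'E'
from h import *
snap('wrist','wE'); s=manip.sense(); print(s['clock'],s['eef_pos'],np.abs(s['qvel']).max())
E
```

```text
4.3 [ 0.57064379 -0.14912704  0.21857159] 0.0046535203472397955
```

>>> play_rows([
  [0, -0.2, 0, 0, 0, 0, 1],
  [0, -0.2, 0, 0, 0, 0, 1],
  [0, -0.2, 0, 0, 0, 0, 1],
  [0, -0.2, 0, 0, 0, 0, 1],
  [0, -0.2, 0, 0, 0, 0, 1],
])

```text
clock: 4.8
eef_pos: [0.5775, -0.2286, 0.2185]
tcp_rot: [0.136, -3.138, -0.001]
force: [-0.2, 0.7, 0.3]
grip_width: 0.0931
grasp_force: 0.0
```

```bash
python3 - <<'E'
from h import *
snap('wrist','wF'); s=manip.sense(); print(s['clock'],s['eef_pos'],np.abs(s['qvel']).max())
a=cv2.imread('pics/wE.png');b=cv2.imread('pics/wF.png');cv2.imwrite('pics/EF.png',np.vstack([np.clip(x[0:300,:]*1.2,0,255).astype(np.uint8) for x in (a,b)]))
E
```

```text
4.85 [ 0.57755233 -0.22856859  0.21865116] 0.004346781733460972
```

View pics/EF.png

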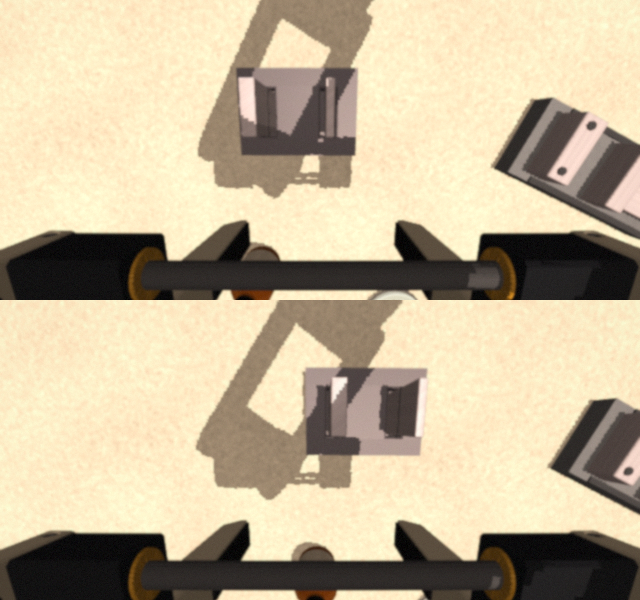

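Views E and F show the thick blade's top face at E (238–256, 78–137) and F (331–347, 77–136). The stand outline in F spans (304,68) to (427,155). Now the fine edges.

```bash
python3 - <<'E'
from h import *
f={k:dict(np.load('w'+k+'.npz')) for k in 'CDEF'}
g={k:cv2.cvtColor(d['image'],cv2.COLOR_RGB2GRAY).astype(float) for k,d in f.items()}
def prof(k,r0,r1,c0,c1,ax):
    p=g[k][r0:r1,c0:c1].mean(ax); d=np.diff(cv2.GaussianBlur(p.reshape(1,-1),(1,1),0).ravel()); o=(c0 if ax==0 else r0)
    out=[]
    for i in range(1,len(d)-1):
        if abs(d[i])>7 and abs(d[i])>=abs(d[i-1]) and abs(d[i])>abs(d[i+1]):
            den=abs(d[i-1])+abs(d[i+1])-2*abs(d[i]); out.append((round(o+i+.5+.5*(abs(d[i-1])-abs(d[i+1]))/den,1) if den else o+i+.5,int(d[i])))
    return out
print('E r82-95',prof('E',82,92,225,370,0));print('E r120-132',prof('E',120,132,225,370,0))
print('F r80-90',prof('F',80,90,290,440,0));print('F r120-130',prof('F',120,130,290,440,0))
print('E col245',prof('E',60,165,243,249,1));print('F col339',prof('F',60,165,337,343,1))
print('E stand col 300',prof('E',55,170,285,300,1),'F col 365',prof('F',55,170,360,370,1))
print('C ends r90',prof('C',90,96,225,490,0),'r150',prof('C',155,162,225,490,0));print('D ends r90',prof('D',85,92,150,410,0))
for k,c0,c1 in(('C',400,470),('D',315,375)):
    m=(g[k][100:150,c0:c1]<75).astype(np.uint8); c=max(cv2.findContours(m,0,1)[0],key=cv2.contourArea); print(k,cv2.boundingRect(c),c0,100)
E
```

```text
E r82-95 [(np.float64(235.6), -8), (np.float64(238.5), 39), (np.float64(254.2), -44), (np.float64(275.6), 12), (np.float64(312.2), -15), (np.float64(317.4), -8), (np.float64(325.5), 35), (np.float64(328.5), -10), (np.float64(334.5), -20), (np.float64(344.8), 13), (np.float64(357.0), 20)]
E r120-132 [(np.float64(238.7), -15), (np.float64(241.5), 9), (np.float64(256.1), -23), (np.float64(276.6), 17), (np.float64(295.3), -13), (np.float64(325.6), 18), (np.float64(333.4), -22), (np.float64(336.6), 29), (np.float64(355.6), 21)]
F r80-90 [(np.float64(302.4), -31), (np.float64(316.4), -12), (np.float64(325.3), -7), (np.float64(331.4), 39), (np.float64(343.6), -17), (np.float64(346.6), -31), (np.float64(361.5), 14), (np.float64(380.9), -12), (np.float64(418.6), 47)]
F r120-130 [(np.float64(297.8), -14), (np.float64(299.0), -13), (np.float64(305.7), -19), (np.float64(330.7), 18), (np.float64(346.5), 17), (np.float64(379.1), -27), (np.float64(415.5), 53)]
E col245 [(np.float64(67.4), -21), (np.float64(76.6), 49), (np.float64(117.8), -26), (np.float64(136.2), -15), (np.float64(154.6), 24)]
F co
[... 627 characters left out ...]
loat64(345.0), 46), (np.float64(371.4), -30), (np.float64(472.6), 27)] r150 [(np.float64(243.2), -18), (np.float64(253.8), 14), (np.float64(260.9), -20), (np.float64(270.5), 19), (np.float64(284.6), -15), (np.float64(289.4), 8), (np.float64(292.5), 16), (np.float64(326.5), -9), (np.float64(335.1), -12), (np.float64(344.0), 44), (np.float64(369.3), -24), (np.float64(464.9), 25)]
D ends r90 [(np.float64(161.7), -19), (np.float64(164.5), 15), (np.float64(170.8), -19), (np.float64(179.2), 15), (np.float64(195.5), -38), (np.float64(242.6), 16), (np.float64(258.5), 27), (np.float64(284.7), -42), (np.float64(288.6), 26), (np.float64(396.3), 22)]
C (12, 13, 43, 26) 400 100
D (17, 11, 29, 27) 315 100
```

```bash
python3 - <<'E'
from h import *
f={k:dict(np.load('w'+k+'.npz')) for k in 'CDEF'}
C,D,E,F=[f[k] for k in 'CDEF']
for n,a,b in [('top c',(247.2,106.4),(338.8,106.2)),('r edge up',(254.2,87),(346.6,86.8)),('r edge lo',(256.1,126),(346.5,125.8)),('l up',(238.5,87),(331.4,86.8))]:
    X,e=tri(E,a,F,b);print(n,X.round(4),e.round(4))
p=lambda d,u,z:plane(d,[u],z)[0].round(4)
ang=lambda v:np.degrees(np.arctan2(v[1],v[0]))
a,b=p(E,(254.2,87),.126),p(E,(256.1,126),.126);print('blade long dir',ang(b-a),ang(p(F,(346.5,125),.126)-p(F,(346.6,85),.126)))
# stand
pts={'-x E':p(E,(292,67.4),.036),'+x E':p(E,(292,154.8),.036),'-x F':p(F,(365,67.5),.036),'+x F':p(F,(365,154.8),.036),'+y E87':p(E,(357,87),.036),'+y E126':p(E,(355.6,126),.036),'-y F85':p(F,(302.4,85),.036),'-y F125':p(F,(305.7,125),.036)}
for k,v in pts.items():print(k,v)
a=np.radians(94.9);ys=np.array([np.cos(a),np.sin(a)]);xs=np.array([ys[1],-ys[0]])
for k,v in pts.items():print(k,v[:2]@xs,v[:2]@ys)
# clamp
a=np.radians(70.27);yc=np.array([np.cos(a),np.sin(a)]);xc=np.array([yc[1],-yc[0]]);O=np.array([.5307,.2127])
loc=lambda X:(np.array([(X[:2]-O)@xc,(X[:2]-O)@yc])*1000).round(1)
for d,u in((C,(238.7,93)),(C,(243.2,158.5)),(C,(472.6,93)),(C,(464.9,158.5)),(D,(161.7,88)),(D,(396.3,88))):print('end',loc(p(d,u,.03)))
X,e=tri(C,(441,126),D,(346.0,124.5));print('knob',X,e,loc(X))
X,e=tri(C,(282.5,93),D,(195.5,88));print('fixtop',X,loc(X))
X,e=tri(C,(345,93),D,(258.5,88));print('movtop',X,loc(X))
E
```

```text
top c [ 0.4929 -0.2207  0.1255] 0.0001
r edge up [ 0.4763 -0.2155  0.1238] 0.0001
r edge lo [ 0.5088 -0.2123  0.1261] 0.0001
l up [ 0.4776 -0.2286  0.1253] 0.0001
blade long dir 4.778321623664783 5.882445590095321
-x E [ 0.4416 -0.1941  0.036 ]
+x E [ 0.541 -0.188  0.036]
-x F [ 0.4415 -0.1902  0.036 ]
+x F [ 0.5403 -0.1781  0.036 ]
+y E87 [ 0.4563 -0.1176  0.036 ]
+y E126 [ 0.5002 -0.1142  0.036 ]
-y F85 [ 0.4665 -0.2602  0.036 ]
-y F125 [ 0.5111 -0.2531  0.036 ]
-x E 0.42340665801694116 -0.23111073524811648
+x E 0.5229644236894553 -0.2335234711012063
-x F 0.42364014948755785 -0.22721644690065823
+x F 0.5231126095211815 -0.22359986082272015
+y E87 0.44458732849095617 -0.15614594885963146
+y E126 0.488617304532404 -0.1565081777783128
-y F85 0.4425695972727148 -0.2990960407124558
-y F125 0.48761305763710455 -0.295831583881427
end [ -33.2 -116.3]
end [  33.7 -116.1]
end [-33.4 123.5]
end [ 33.7 123.5]
end [ -37.6 -116.7]
end [-36.8 123.4]
knob [0.55331749 0.27609601 0.09335793] 4.59073731037728e-05 [-0.1 67.3]
fixtop [0.47906151 0.16032331 0.06484892] [-30.9 -66.7]
movtop [0.49808967 0.21358934 0.06274572] [-31.  -10.2]
```

Results: the slot floor is at (0.5116, 0.1595) with clamp yaw 70.3°. The jaw gap is about 56 mm and the knob top is at z≈0.094. The blade's top centre is at (0.493, -0.221, 0.1255) with stand yaw 94.9°, and slot b is at (0.494, -0.2216).

```bash
python3 - <<'E'
from h import *
rows([.493,-.221,.218],np.radians(95));rows([.493,-.221,.10],np.radians(95))
E
```

```text
shift [0.2089 0.0372 0.0017] turn [ 0.0004 -0.0001 -0.0004] q6 -2.213989404701298
shift [0.2089 0.0372 0.0017] turn [-2.000e-04 -7.000e-04  2.094e+00] q6 -2.213989404701298
shift [0.2089 0.037  0.2967] turn [ 0.0004 -0.0001 -0.0004] q6 -2.213989404701298
shift [0.2089 0.037  0.2967] turn [-2.000e-04 -7.000e-04  2.094e+00] q6 -2.213989404701298
```

>>> play_rows([
  [0.209, 0.037, 0, 0, 0, 0, -0.2],
  [0.209, 0.037, 0, 0, 0, 0, -0.2],
  [0.209, 0.037, 0, 0, 0, 0, -0.2],
  [0.209, 0.037, 0, 0, 0, 0, -0.2],
  [0.209, 0.037, 0, 0, 0, 0, -0.2],
])

```text
clock: 5.35
eef_pos: [0.4941, -0.2224, 0.2193]
tcp_rot: [-0.135, 3.137, -0.001]
force: [0.3, -0.4, 0.8]
grip_width: 0.0577
grasp_force: 0.0
```

```bash
python3 - <<'E'
from h import *
s=manip.sense();print(s['eef_pos'],s['grip_width']);rows([.493,-.221,.10],np.radians(95))
E
```

```text
[ 0.49408401 -0.22243362  0.21928435] 0.057712428114925184
shift [0.0029 0.0041 0.2982] turn [-0.0007  0.0011 -0.0009] q6 -2.285914810866827
shift [0.0029 0.0041 0.2982] turn [1.7000e-03 1.1000e-03 2.0935e+00] q6 -2.285914810866827
```

>>> play_rows([
  [0.002, 0.003, 0.1, 0, 0, 0, -0.3],
  [0.002, 0.003, 0.2, 0, 0, 0, -0.3],
  [0.002, 0.003, 0.25, 0, 0, 0, -0.3],
  [0.002, 0.003, 0.295, 0, 0, 0, -0.3],
  [0.002, 0.003, 0.295, 0, 0, 0, -0.3],
  [0.002, 0.003, 0.295, 0, 0, 0, -1],
  [0.002, 0.003, 0.295, 0, 0, 0, -1],
  [0.002, 0.003, 0.295, 0, 0, 0, -1],
  [0.002, 0.003, 0.295, 0, 0, 0, -1],
  [0.002, 0.003, 0.295, 0, 0, 0, -1],
  [0.002, 0.003, 0.295, 0, 0, 0, -1],
])

```text
clock: 6.45
eef_pos: [0.493, -0.222, 0.1019]
tcp_rot: [-0.133, 3.136, -0.002]
force: [1.4, 1.4, 6.2]
grip_width: 0.0141
grasp_force: 30.0
```

Grip width is 14.1 mm, so this is the thick blade. Lifting it straight up.

>>> play_rows([
  [0, 0, -0.03, 0, 0, 0, -1],
  [0, 0, -0.08, 0, 0, 0, -1],
  [0, 0, -0.16, 0, 0, 0, -1],
  [0, 0, -0.25, 0, 0, 0, -1],
  [0, 0, -0.34, 0, 0, 0, -1],
  [0, 0, -0.34, 0, 0, 0, -1],
  [0, 0, -0.34, 0, 0, 0, -1],
])

```text
clock: 7.15
eef_pos: [0.4918, -0.2215, 0.2371]
tcp_rot: [-0.133, 3.138, -0.001]
force: [-0.8, 0.6, -3.1]
grip_width: 0.0139
grasp_force: 30.0
```

```bash
python3 - <<'E'
from h import *
s=manip.sense();print(s['eef_pos'],s['grip_width'],s['force']);rows([.5116,.1595,.24],np.radians(70.3))
E
```

```text
[ 0.49182493 -0.22148472  0.23712091] 0.013881359939645638 [-0.79623529  0.59586644 -3.14974275]
shift [-0.1301  0.9448 -0.0077] turn [-0.0003  0.0004  0.2858] q6 -2.285612662772948
shift [-0.1301  0.9448 -0.0077] turn [-6.0000e-04 -5.0000e-04 -1.8086e+00] q6 -2.285612662772948
```

>>> play_rows([
  [-0.03, 0.1, 0, 0, 0, 0.05, -1],
  [-0.06, 0.22, 0, 0, 0, 0.1, -1],
  [-0.08, 0.34, 0, 0, 0, 0.15, -1],
  [-0.1, 0.46, 0, 0, 0, 0.2, -1],
  [-0.11, 0.58, 0, 0, 0, 0.25, -1],
  [-0.12, 0.7, 0, 0, 0, 0.286, -1],
  [-0.13, 0.82, 0, 0, 0, 0.286, -1],
  [-0.13, 0.9, 0, 0, 0, 0.286, -1],
  [-0.13, 0.945, 0, 0, 0, 0.286, -1],
  [-0.13, 0.945, 0, 0, 0, 0.286, -1],
  [-0.13, 0.945, 0, 0, 0, 0.286, -1],
  [-0.13, 0.945, 0, 0, 0, 0.286, -1],
])

```text
clock: 8.35
eef_pos: [0.5114, 0.1584, 0.2356]
tcp_rot: [-0.539, -3.093, 0.002]
force: [-0.0, -0.0, -2.7]
grip_width: 0.0139
grasp_force: 30.0
```

```bash
python3 - <<'E'
from h import *
s=manip.sense();print(s['eef_pos'],s['force']);rows([.5116,.1595,.14],np.radians(70.3))
E
```

```text
[0.5113687  0.15842047 0.23560241] [-0.01590715 -0.01112282 -2.6970715 ]
shift [-0.      0.0031  0.239 ] turn [-0.001  -0.0011 -0.0008] q6 -1.1333494809365225
shift [-0.      0.0031  0.239 ] turn [-1.8000e-03  1.5000e-03  2.0936e+00] q6 -1.1333494809365225
```

>>> play_rows([
  [0, 0.004, 0.08, 0, 0, 0, -1],
  [0, 0.004, 0.16, 0, 0, 0, -1],
  [0, 0.004, 0.2, 0, 0, 0, -1],
  [0, 0.004, 0.22, 0, 0, 0, -1],
  [0, 0.004, 0.235, 0, 0, 0, -1],
  [0, 0.004, 0.245, 0, 0, 0, -1],
  [0, 0.004, 0.245, 0, 0, 0, -1],
  [0, 0.004, 0.245, 0, 0, 0, -1],
])

```text
clock: 9.15
eef_pos: [0.5129, 0.161, 0.1394]
tcp_rot: [0.538, 3.094, 0.001]
force: [-0.4, -0.1, -2.8]
grip_width: 0.0138
grasp_force: 30.0
```

```bash
python3 - <<'E'
from h import *
s=manip.sense();print(s['eef_pos'],s['force']);rows([.5116,.1595,.10],np.radians(70.3))
d=snap('side','s1'); t=snap('top','t1');p=proj(d,[[.5116,.1595,.08]])[0].astype(int);q=proj(t,[[.5116,.1595,.08]])[0].astype(int)
a=cv2.resize(cv2.imread('pics/s1.png')[p[1]-50:p[1]+50,p[0]-60:p[0]+60],None,fx=5,fy=5)
cv2.imwrite('pics/s1c.png',np.clip(a*1.3,0,255))
E
```

```text
[0.5128629  0.16100305 0.13941946] [-0.4375342  -0.06856488 -2.82834539]
shift [ 0.0018 -0.0047  0.0985] turn [ 0.0004  0.0009 -0.0002] q6 -1.1300581552081044
shift [ 0.0018 -0.0047  0.0985] turn [ 1.4000e-03 -6.0000e-04  2.0942e+00] q6 -1.1300581552081044[ WARN:0@2.521] global loadsave.cpp:1063 imwrite_ Unsupported depth image for selected encoder is fallbacked to CV_8U.
```

View pics/s1c.png

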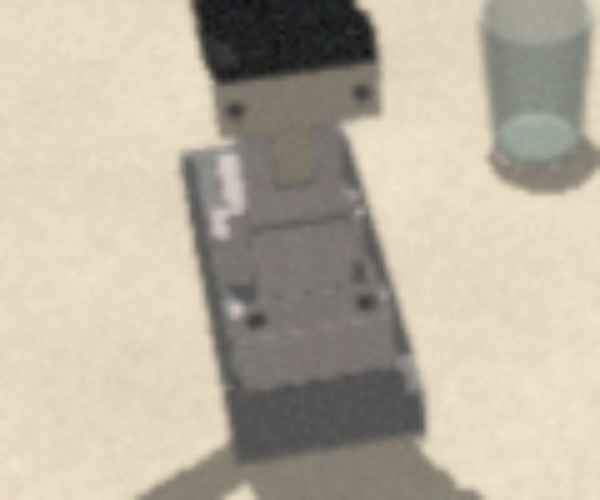

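The side crop shows the blade upright behind the fixed jaw, its line above the jaw top, and no contact force. Continuing down slowly.

>>> play_rows([
  [0, -0.002, 0.02, 0, 0, 0, -1],
  [0, -0.002, 0.035, 0, 0, 0, -1],
  [0, -0.002, 0.05, 0, 0, 0, -1],
  [0, -0.002, 0.06, 0, 0, 0, -1],
  [0, -0.002, 0.07, 0, 0, 0, -1],
  [0, -0.002, 0.07, 0, 0, 0, -1],
])

```text
clock: 9.85
eef_pos: [0.5116, 0.1602, 0.1099]
tcp_rot: [-0.538, -3.094, 0.001]
force: [-1.0, -0.7, -2.1]
grip_width: 0.014
grasp_force: 30.0
```

Foot is now near 0.014, inside the slot with no resistance. Going home.

>>> play_rows([
  [0, 0, 0.01, 0, 0, 0, -1],
  [0, 0, 0.016, 0, 0, 0, -1],
  [0, 0, 0.022, 0, 0, 0, -1],
  [0, 0, 0.024, 0, 0, 0, -1],
  [0, 0, 0.024, 0, 0, 0, -1],
  [0, 0, 0.024, 0, 0, 0, -1],
])

```text
clock: 10.45
eef_pos: [0.5121, 0.1603, 0.1011]
tcp_rot: [0.538, 3.095, 0.0]
force: [0.1, 0.1, -2.3]
grip_width: 0.014
grasp_force: 30.0
```

>>> play_rows([
  [0, 0, 0.004, 0, 0, 0, -1],
  [0, 0, 0.006, 0, 0, 0, -1],
  [0, 0, 0.006, 0, 0, 0, -1],
])

```text
clock: 10.75
eef_pos: [0.5124, 0.1604, 0.1009]
tcp_rot: [0.537, 3.094, 0.0]
force: [-5.6, -0.6, 14.6]
grip_width: 0.0138
grasp_force: 30.0
```

On the floor (about 17 N up-force at the expected height). Release and rise.

>>> play_rows([
  [0, 0, -0.004, 0, 0, 0, -0.4],
  [0, 0, -0.004, 0, 0, 0, -0.4],
  [0, 0, -0.004, 0, 0, 0, -0.4],
  [0, 0, -0.004, 0, 0, 0, -0.4],
  [0, 0, -0.004, 0, 0, 0, -0.4],
  [0, 0, -0.1, 0, 0, 0, -0.4],
  [0, 0, -0.2, 0, 0, 0, -0.4],
  [0, 0, -0.2, 0, 0, 0, -0.4],
  [0, 0, -0.2, 0, 0, 0, -0.4],
])

```text
clock: 11.65
eef_pos: [0.5126, 0.1603, 0.1794]
tcp_rot: [0.537, 3.093, 0.001]
force: [-0.2, -0.1, -0.7]
grip_width: 0.0278
grasp_force: 0.0
```

```bash
python3 - <<'E'
from h import *
d=snap('side','s2');t=snap('top','t2')
p=proj(d,[[.5216,.19,.06]])[0].astype(int);q=proj(t,[[.5316,.21,.06]])[0].astype(int)
a=cv2.resize(d['image'][p[1]-60:p[1]+50,p[0]-50:p[0]+50,::-1],(400,440));b=cv2.resize(t['image'][q[1]-55:q[1]+55,q[0]-50:q[0]+50,::-1],(400,440))
cv2.imwrite('pics/st2.png',np.hstack([a,b]))
s=manip.sense();print(s['eef_pos'],s['grip_width'])
a=np.radians(70.27);yc=np.array([np.cos(a),np.sin(a),0]); O=np.array([.5319,.2160,0])
k=O+.065*yc; print('knob',k); rows([k[0],k[1],.18],a); rows([k[0],k[1],.072],a)
E
```

```text
[0.51114974 0.1601581  0.17740576] 0.028148757410397695
knob [0.55384323 0.2771841  0.        ]
shift [-0.0018  0.3114 -0.0068] turn [-0.0006 -0.0013  0.0002] q6 -1.131417608336876
shift [-0.0018  0.3114 -0.0068] turn [ 2.1000e-03 -1.0000e-03 -2.0942e+00] q6 -1.131417608336876
shift [-0.0023  0.3117  0.2632] turn [-0.0006 -0.0013  0.0002] q6 -1.131417608336876
shift [-0.0023  0.3117  0.2632] turn [ 2.1000e-03 -1.0000e-03 -2.0942e+00] q6 -1.131417608336876
```

View pics/st2.png

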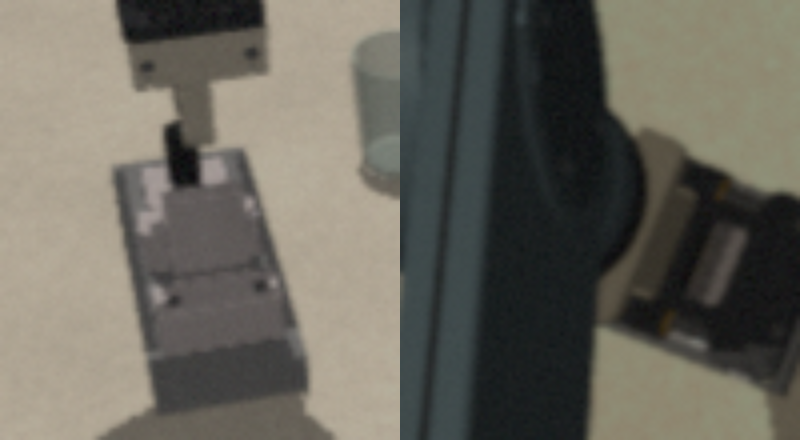

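The blade is upright and home, its dark line level with the jaw top. Next, the knob.

>>> play_rows([
  [0, 0.1, 0, 0, 0, 0, 0.2],
  [0, 0.22, 0, 0, 0, 0, 0.2],
  [0, 0.312, 0, 0, 0, 0, 0.2],
  [0, 0.312, 0, 0, 0, 0, 0.2],
  [0, 0.312, 0.1, 0, 0, 0, 0.2],
  [0, 0.312, 0.2, 0, 0, 0, 0.2],
  [0, 0.312, 0.24, 0, 0, 0, 0.2],
  [0, 0.312, 0.265, 0, 0, 0, 0.2],
  [0, 0.312, 0.265, 0, 0, 0, 0.2],
])

```text
clock: 12.65
eef_pos: [0.5527, 0.2768, 0.0704]
tcp_rot: [-0.538, -3.091, 0.003]
force: [-0.3, 0.0, 0.1]
grip_width: 0.0562
grasp_force: 0.0
```

>>> play_rows([
  [0, 0, 0, 0, 0, 0, -1],
  [0, 0, 0, 0, 0, 0, -1],
  [0, 0, 0, 0, 0, 0, -1],
  [0, 0, 0, 0, 0, 0, -1],
  [0, 0, 0, 0, 0, 0, -1],
  [0, 0, 0, 0, 0, 0, -1],
])

```text
clock: 13.25
eef_pos: [0.5545, 0.2778, 0.0734]
tcp_rot: [0.537, 3.094, 0.0]
force: [-1.3, -0.1, 4.4]
grip_width: 0.0233
grasp_force: 30.0
```

>>> play_rows([
  [0, -0.025, 0, 0, 0, 0, -1],
  [0, -0.05, 0, 0, 0, 0, -1],
  [0, -0.07, 0, 0, 0, 0, -1],
  [0, -0.085, 0, 0, 0, 0, -1],
  [0, -0.09, 0, 0, 0, 0, -1],
  [0, -0.09, 0, 0, 0, 0, -1],
])

```text
clock: 13.85
eef_pos: [0.5422, 0.2431, 0.0734]
tcp_rot: [0.539, 3.094, 0.0]
force: [0.0, 1.3, 7.5]
grip_width: 0.0231
grasp_force: 30.0
```

>>> play_rows([
  [0, -0.005, 0, 0, 0, 0, -1],
  [0, -0.01, 0, 0, 0, 0, -1],
  [0, -0.012, 0, 0, 0, 0, -1],
  [0, -0.012, 0, 0, 0, 0, -1],
])

```text
clock: 14.25
eef_pos: [0.5409, 0.2395, 0.0734]
tcp_rot: [0.538, 3.094, 0.003]
force: [1.1, 5.0, 6.2]
grip_width: 0.0234
grasp_force: 30.0
```

>>> play_rows([
  [0, -0.003, 0, 0, 0, 0, -1],
  [0, -0.006, 0, 0, 0, 0, -1],
  [0, -0.006, 0, 0, 0, 0, -1],
])

```text
clock: 14.55
eef_pos: [0.5404, 0.238, 0.0734]
tcp_rot: [0.539, 3.093, 0.005]
force: [1.2, 8.8, 4.3]
grip_width: 0.0236
grasp_force: 30.0
```

>>> play_rows([
  [0, -0.003, 0, 0, 0, 0, -1],
  [0, -0.006, 0, 0, 0, 0, -1],
  [0, -0.006, 0, 0, 0, 0, -1],
])

```text
clock: 14.85
eef_pos: [0.5404, 0.238, 0.0734]
tcp_rot: [0.539, 3.092, 0.011]
force: [3.7, 16.2, -0.3]
grip_width: 0.0233
grasp_force: 30.0
```

The jaw has stopped against the blade: no further motion, and the push rose to 16 N. I'll ease off and release the knob.

>>> play_rows([
  [0, 0.004, 0, 0, 0, 0, -1],
  [0, 0.007, 0, 0, 0, 0, -1],
  [0, 0.007, 0, 0, 0, 0, 0.1],
  [0, 0.007, 0, 0, 0, 0, 0.1],
  [0, 0.007, 0, 0, 0, 0, 0.1],
  [0, 0.007, 0, 0, 0, 0, 0.1],
  [0, 0.007, 0, 0, 0, 0, 0.1],
])

```text
clock: 15.55
eef_pos: [0.5394, 0.237, 0.0723]
tcp_rot: [-0.538, -3.094, 0.001]
force: [0.3, 0.5, -0.2]
grip_width: 0.0511
grasp_force: 0.0
```

>>> play_rows([
  [0, 0, -0.1, 0, 0, 0, 0.1],
  [0, 0, -0.2, 0, 0, 0, 0.1],
  [0, 0, -0.28, 0, 0, 0, 0.1],
  [0, 0, -0.28, 0, 0, 0, 0.1],
  [0, 0, -0.28, 0, 0, 0, 0.1],
])

```text
clock: 16.05
eef_pos: [0.5399, 0.2374, 0.1852]
tcp_rot: [0.538, 3.094, 0.001]
force: [-0.0, -0.1, -0.2]
grip_width: 0.051
grasp_force: 0.0
```

```bash
python3 - <<'E'
from h import *
s=manip.sense();print(s['eef_pos'],s['grip_width'],s['force'])
# blade now against fixed jaw: 63 mm on -y side of clamp origin
a=np.radians(70.27);yc=np.array([np.cos(a),np.sin(a),0]); B=np.array([.5319,.2160,0])-.063*yc
print(B); rows([B[0],B[1],.18],a); rows([B[0],B[1],.10],a)
E
```

```text
[0.5399179  0.23743078 0.18518468] 0.051015257359000796 [-0.04560324 -0.11192311 -0.18306338]
[0.51063195 0.15669848 0.        ]
shift [ 0.0009 -0.2147  0.0128] turn [0.0005 0.0009 0.0002] q6 -1.0013002743039683
shift [ 0.0009 -0.2147  0.0128] turn [-1.4000e-03  7.0000e-04 -2.0942e+00] q6 -1.0013002743039683
shift [ 0.0011 -0.2148  0.2128] turn [0.0005 0.0009 0.0002] q6 -1.0013002743039683
shift [ 0.0011 -0.2148  0.2128] turn [-1.4000e-03  7.0000e-04 -2.0942e+00] q6 -1.0013002743039683
```

>>> play_rows([
  [0, -0.08, 0, 0, 0, 0, -0.3],
  [0, -0.17, 0, 0, 0, 0, -0.3],
  [0, -0.212, 0, 0, 0, 0, -0.3],
  [0, -0.212, 0, 0, 0, 0, -0.3],
  [0, -0.212, 0.08, 0, 0, 0, -0.3],
  [0, -0.212, 0.16, 0, 0, 0, -0.3],
  [0, -0.212, 0.2, 0, 0, 0, -0.3],
  [0, -0.212, 0.208, 0, 0, 0, -0.3],
  [0, -0.212, 0.208, 0, 0, 0, -0.3],
])

```text
clock: 16.95
eef_pos: [0.511, 0.1583, 0.1008]
tcp_rot: [-0.537, -3.094, 0.0]
force: [-0.3, -0.4, 0.4]
grip_width: 0.0325
grasp_force: 0.0
```

>>> play_rows([
  [0, 0, 0, 0, 0, 0, -0.6],
  [0, 0, 0, 0, 0, 0, -0.7],
  [0, 0, 0, 0, 0, 0, -0.8],
  [0, 0, 0, 0, 0, 0, -1],
  [0, 0, 0, 0, 0, 0, -1],
])

```text
clock: 17.45
eef_pos: [0.5117, 0.1572, 0.1025]
tcp_rot: [0.537, 3.093, -0.0]
force: [-0.5, -2.1, 6.4]
grip_width: 0.0141
grasp_force: 30.0
```

>>> play_rows([
  [0, 0, -0.02, 0, 0, 0, -1],
  [0, 0, -0.05, 0, 0, 0, -1],
  [0, 0, -0.08, 0, 0, 0, -1],
  [0, 0, -0.12, 0, 0, 0, -1],
  [0, 0, -0.16, 0, 0, 0, -1],
  [0, 0, -0.22, 0, 0, 0, -1],
  [0, 0, -0.3, 0, 0, 0, -1],
  [0, 0, -0.34, 0, 0, 0, -1],
  [0, 0, -0.34, 0, 0, 0, -1],
  [0, 0, -0.34, 0, 0, 0, -1],
])

```text
clock: 18.45
eef_pos: [0.5109, 0.1578, 0.2376]
tcp_rot: [0.538, 3.095, 0.001]
force: [-1.6, -0.4, -2.8]
grip_width: 0.0138
grasp_force: 30.0
```

```bash
python3 - <<'E'
from h import *
s=manip.sense();print(s['eef_pos'],s['grip_width'],s['force'],s['tcp_rot'])
rows([.4935,-.2218,.24],np.radians(95))
E
```

```text
[0.5108968  0.15775516 0.2376054 ] 0.013771710697650538 [-1.62654636 -0.44769773 -2.84542296] [5.37604420e-01 3.09479945e+00 5.14026894e-04]
shift [-0.2791 -0.908  -0.0062] turn [ 2.000e-04  3.000e-04 -2.875e-01] q6 -1.1362231221089738
shift [-0.2791 -0.908  -0.0062] turn [ 4.0000e-04 -3.0000e-04  1.8069e+00] q6 -1.1362231221089738
```

>>> play_rows([
  [-0.03, -0.08, 0, 0, 0, -0.05, -1],
  [-0.06, -0.2, 0, 0, 0, -0.1, -1],
  [-0.1, -0.32, 0, 0, 0, -0.15, -1],
  [-0.14, -0.44, 0, 0, 0, -0.2, -1],
  [-0.18, -0.56, 0, 0, 0, -0.25, -1],
  [-0.22, -0.68, 0, 0, 0, -0.287, -1],
  [-0.25, -0.8, 0, 0, 0, -0.287, -1],
  [-0.27, -0.87, 0, 0, 0, -0.287, -1],
  [-0.279, -0.908, 0, 0, 0, -0.287, -1],
  [-0.279, -0.908, 0, 0, 0, -0.287, -1],
  [-0.279, -0.908, 0, 0, 0, -0.287, -1],
  [-0.279, -0.908, 0, 0, 0, -0.287, -1],
])

```text
clock: 19.65
eef_pos: [0.4936, -0.2202, 0.2371]
tcp_rot: [0.138, -3.138, -0.002]
force: [0.3, 0.4, -1.9]
grip_width: 0.0138
grasp_force: 30.0
```

```bash
python3 - <<'E'
from h import *
s=manip.sense();print(s['eef_pos'],s['force'])
rows([.4932,-.222,.14],np.radians(95))
t=snap('top','t3')
q=proj(t,[[.5316,.21,.06]])[0].astype(int);r=proj(t,[[.49,-.18,.06]])[0].astype(int)
f=lambda i,q:np.clip(cv2.resize(i[q[1]-45:q[1]+45,q[0]-60:q[0]+60,::-1],(800,600)[:1]+(600,) if 0 else (400,300),interpolation=2)*1.4,0,255).astype(np.uint8)
d=snap('side','s3');q2=proj(d,[[.5316,.2,.06]])[0].astype(int);r2=proj(d,[[.49,-.19,.1]])[0].astype(int)
cv2.imwrite('pics/q3.png',np.vstack([np.hstack([f(t['image'],q),f(t['image'],r)]),np.hstack([f(d['image'],q2),f(d['image'],r2)])]))
# jaw gap from fixed/moving top edges (z=.066) in the top view
a=np.radians(70.27);yc=np.array([np.cos(a),np.sin(a),0]);xc=np.array([yc[1],-yc[0],0]);O=np.array([.5319,.2160,.066])
g=cv2.cvtColor(t['image'],cv2.COLOR_RGB2GRAY).astype(np.float32)
ys=np.arange(-110,0,2.)
pr=[]
for y in ys:
    uv=proj(t,[O+y/1000*yc+x/1000*xc for x in range(-30,-5,3)]+[O+y/1000*yc+x/1000*xc for x in range(5,30,3)]).astype(np.float32)
    pr.append(int(cv2.remap(g,uv[:,0],uv[:,1],1).mean()))
print(list(zip(ys.astype(int).tolist(),pr)))
E
```

```text
[ 0.49362356 -0.22016517  0.23706518] [ 0.2572851   0.42229381 -1.87475545]
shift [ 0.0013 -0.0048  0.2427] turn [ 0.0009 -0.0004  0.0005] q6 -2.285315348182784
shift [ 0.0013 -0.0048  0.2427] turn [ 6.0000e-04  1.4000e-03 -2.0939e+00] q6 -2.285315348182784
[(-110, 65), (-108, 56), (-106, 52), (-104, 52), (-102, 67), (-100, 99), (-98, 127), (-96, 138), (-94, 136), (-92, 128), (-90, 123), (-88, 122), (-86, 125), (-84, 131), (-82, 138), (-80, 141), (-78, 141), (-76, 141), (-74, 136), (-72, 119), (-70, 88), (-68, 63), (-66, 54), (-64, 51), (-62, 48), (-60, 48), (-58, 56), (-56, 81), (-54, 114), (-52, 135), (-50, 141), (-48, 141), (-46, 141), (-44, 141), (-42, 141), (-40, 141), (-38, 141), (-36, 140), (-34, 138), (-32, 134), (-30, 131), (-28, 135), (-26, 136), (-24, 137), (-22, 137), (-20, 137), (-18, 137), (-16, 137), (-14, 137), (-12, 137), (-10, 137), (-8, 137), (-6, 137), (-4, 136), (-2, 135)]
```

View pics/q3.png

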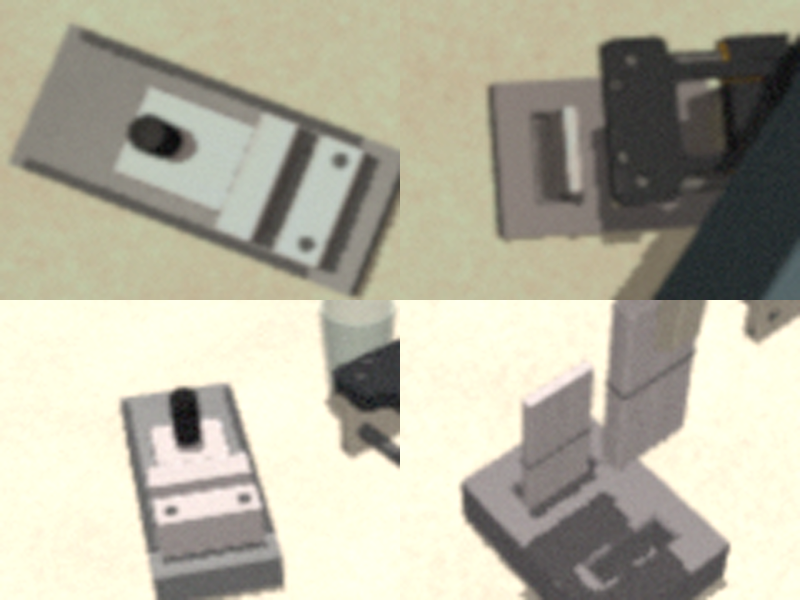

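The jaw gap measures about 14.5 mm (edges at -70 and -55.6), the blade is held upright, and the thin blade is undisturbed. Lowering into slot b.

>>> play_rows([
  [0.001, -0.004, 0.08, 0, 0, 0, -1],
  [0.001, -0.004, 0.16, 0, 0, 0, -1],
  [0.001, -0.004, 0.2, 0, 0, 0, -1],
  [0.001, -0.004, 0.225, 0, 0, 0, -1],
  [0.001, -0.004, 0.235, 0, 0, 0, -1],
  [0.001, -0.004, 0.235, 0, 0, 0, -1],
  [0.001, -0.004, 0.235, 0, 0, 0, -1],
])

```text
clock: 20.45
eef_pos: [0.4941, -0.2238, 0.1445]
tcp_rot: [-0.136, 3.137, -0.002]
force: [0.5, -0.1, -2.9]
grip_width: 0.0137
grasp_force: 30.0
```

>>> play_rows([
  [0, 0, 0.02, 0, 0, 0, -1],
  [0, 0, 0.035, 0, 0, 0, -1],
  [0, 0, 0.045, 0, 0, 0, -1],
  [0, 0, 0.055, 0, 0, 0, -1],
  [0, 0, 0.055, 0, 0, 0, -1],
])

```text
clock: 20.95
eef_pos: [0.4941, -0.2235, 0.1222]
tcp_rot: [-0.136, 3.136, -0.001]
force: [2.9, 0.8, -0.5]
grip_width: 0.0142
grasp_force: 30.0
```

>>> play_rows([
  [-0.001, 0.003, 0.015, 0, 0, 0, -1],
  [-0.001, 0.003, 0.03, 0, 0, 0, -1],
  [-0.001, 0.003, 0.042, 0, 0, 0, -1],
  [-0.001, 0.003, 0.05, 0, 0, 0, -1],
  [-0.001, 0.003, 0.054, 0, 0, 0, -1],
  [-0.001, 0.003, 0.054, 0, 0, 0, -1],
])

```text
clock: 21.55
eef_pos: [0.4941, -0.2225, 0.1015]
tcp_rot: [-0.136, 3.138, -0.001]
force: [-1.4, 3.3, 13.6]
grip_width: 0.0138
grasp_force: 30.0
```

The blade is on the slot floor. Release and rise.

>>> play_rows([
  [0, 0, -0.003, 0, 0, 0, -0.4],
  [0, 0, -0.003, 0, 0, 0, -0.4],
  [0, 0, -0.003, 0, 0, 0, -0.4],
  [0, 0, -0.003, 0, 0, 0, -0.4],
  [0, 0, -0.003, 0, 0, 0, -0.4],
  [0, 0, -0.1, 0, 0, 0, -0.4],
  [0, 0, -0.2, 0, 0, 0, -0.4],
  [0, 0, -0.3, 0, 0, 0, -0.4],
  [-0.2, 0, -0.3, 0, 0, 0, -0.4],
  [-0.2, 0, -0.3, 0, 0, 0, -0.4],
  [-0.2, 0, -0.3, 0, 0, 0, -0.4],
  [-0.2, 0, -0.3, 0, 0, 0, -0.4],
])

```text
clock: 22.75
eef_pos: [0.5731, -0.2151, 0.2189]
tcp_rot: [0.137, -3.137, -0.001]
force: [0.3, 0.2, 0.5]
grip_width: 0.0279
grasp_force: 0.0
```

```bash
python3 - <<'E'
from h import *
d=snap('side','s4');w=snap('wrist','w4');s=manip.sense();print(s['eef_pos'],s['force'],s['clock'])
r=proj(d,[[.49,-.19,.08]])[0].astype(int);a=cv2.resize(d['image'][r[1]-60:r[1]+60,r[0]-60:r[0]+60,::-1],(480,480));r=proj(w,[[.49,-.19,.08]])[0].astype(int);b=cv2.resize(w['image'][max(r[1]-75,0):max(r[1]-75,0)+150,r[0]-50:r[0]+50,::-1],(320,480))
cv2.imwrite('pics/f.png',np.hstack([a,b]))
E
```

```text
[ 0.57230588 -0.21527303  0.21924455] [-0.34795924  0.44301328 -0.39195601] 22.85
```

View pics/f.png

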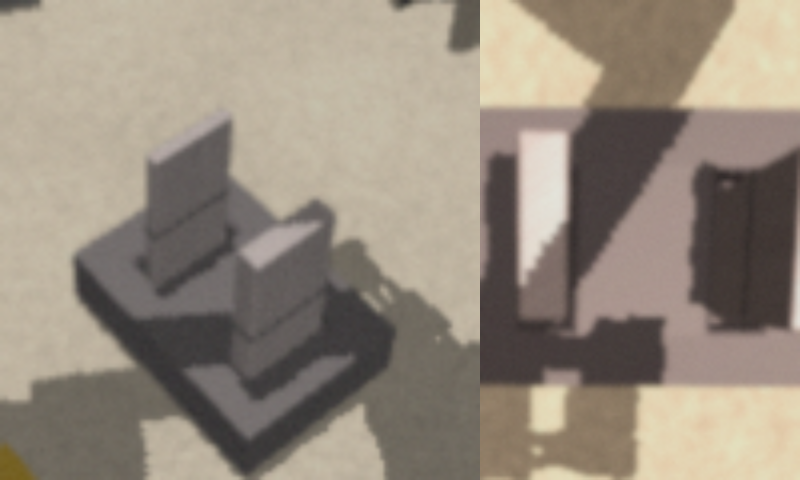

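Both blades stand upright at equal height in the grey stand, and the gripper is clear. Handing in.

```bash
python3 -c "
from bench import job
print(job.finish_job())"
```

```text
the job is handed in; nothing more can be done
None
```

I handed the job in at about 23 s. The thick blade set the clamp (jaw gap about 14.5 mm, measured after drawing it out) and is back upright in the stand, with the thin blade and glassware left alone; the hand-in call returned no verdict.

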